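# Find the full sample jar and slide it centred onto the weigh pan

### The job

Three identical capped sample jars stand on the steel deck around the weigh pan; one still has its rock core inside and is much heavier, the other two are empty. Find the full one by feeling how hard the jars are to push, then slide it along the deck onto the weigh pan, under the reader head, so that it stands centred on the pan. Do not lift or tip any jar, leave the two empties standing on the deck clear of the pan, and do not knock the reader head or disturb the glass bottle, vial, dish and pen.

Things in the scene. Friction and masses are not known exactly. Their poses are not given: they have to be found in the camera images.
- station: fixed weigh-in station: flat stainless deck, top 60 mm above the bench. Origin on the bench right below the pan centre; +x runs from its front edge (robot side) to the back. Deck: x -255 to +125, y -270 to +270 mm, all round the pan. Behind it (x +130 to +200): terminal at y -230 to -30, 170 mm high, and the reader's column at y +130.
- pan_centre (a point): centre of the top face of the weigh pan: a 170 x 170 mm flat plate set in the deck, level with it when unloaded (3 mm gap all round), engraved with a circle 104 mm across and a centre cross. On a spring: sinks straight down about 0.65 mm per newton, so a jar drops slightly as it leaves the deck.
- pan (a joint): how far the weigh pan has sunk under its load, in m: 0 unloaded, about 0.001 with an empty jar, 0.0043 to 0.006 with the full jar, stop at 0.012
- reader: the station's code reader: 80 x 80 mm grey head over the pan centre, underside 150 mm and top 215 mm above the deck, on a boom (225 mm above the deck) back to a column at station x +165, y +130. An upright gripper cannot follow a jar to the pan centre without hitting it; one leaning back about 30 degrees can. Origin at the station's origin.
- jar_a: one of three identical white jars: body 96 mm across, ribbed cap 100 mm across from 62 mm up, 82 mm high, too wide to grip. Origin: centre of underside, z up. Empty 0.14 kg, full 0.7 to 0.95 kg, which cannot be seen; slides at 0.5 to 0.7 of its weight (empty under 1.2 N, full over 3.3 N). Starts in front of, left or right of the pan, 170 to 195 mm from its centre.
- jar_b: one of three identical white jars: body 96 mm across, ribbed cap 100 mm across from 62 mm up, 82 mm high, too wide to grip. Origin: centre of underside, z up. Empty 0.14 kg, full 0.7 to 0.95 kg, which cannot be seen; slides at 0.5 to 0.7 of its weight (empty under 1.2 N, full over 3.3 N). Starts in front of, left or right of the pan, 170 to 195 mm from its centre.
- jar_c: one of three identical white jars: body 96 mm across, ribbed cap 100 mm across from 62 mm up, 82 mm high, too wide to grip. Origin: centre of underside, z up. Empty 0.14 kg, full 0.7 to 0.95 kg, which cannot be seen; slides at 0.5 to 0.7 of its weight (empty under 1.2 N, full over 3.3 N). Starts in front of, left or right of the pan, 170 to 195 mm from its centre.
- reagent: clear glass bottle with grey cap, 90 mm across, 152 mm high, on the bench left of the deck's front; leave alone. Origin at centre of underside
- vial: small capped vial, 32 mm across, 52 mm high, standing on the deck near its front left corner; leave alone. Origin at centre of underside
- dish: flat black dish, 68 mm across, 10 mm high, lying on the deck near its front right corner; leave alone. Origin at centre of underside
- pen: black marker pen 140 mm long, 12 mm thick, lying on the bench right of the deck's front; leave alone. Origin under its middle
There are look-alikes about, which are no part of the job. What is shaped like the jar_a but pink is not meant.

How it is judged (in metres and radians):
At the end, for the whole second after the job is handed in: the full jar stands upright and at rest with its centre within 10 mm of the pan centre and its weight has sunk the pan by 3.2 to 9 mm; the two empty jars stand upright on the deck, clear of the pan, with their centres more than 130 mm from the pan centre (((horizontal distance between jar_a and pan_centre below 0.01 m and horizontal distance between each of jar_b, jar_c and pan_centre above 0.13 m) or (horizontal distance between jar_b and pan_centre below 0.01 m and horizontal distance between each of jar_a, jar_c and pan_centre above 0.13 m) or (horizontal distance between jar_c and pan_centre below 0.01 m and horizontal distance between each of jar_a, jar_b and pan_centre above 0.13 m)) and value of joint pan between 0.0032 and 0.009 m and angle between each of jar_a, jar_b, jar_c's own z axis and vertical below 0.08 rad and z of jar_a in the frame of station between 0.045 and 0.066 m and linear speed of each of jar_a, jar_b, jar_c below 0.02 m/s and z of jar_b in the frame of station between 0.045 and 0.066 m and z of jar_c in the frame of station between 0.045 and 0.066 m); the robot touches nothing.
It fails at once if a jar lifted more than 15 mm off the deck (z of any of jar_a, jar_b, jar_c in the frame of station above 0.075 m).
It fails at once if a jar tipped by more than 0.35 rad (angle between any of jar_a, jar_b, jar_c's own z axis and vertical above 0.35 rad).
It fails at once if the reader head, boom or column knocked with more than 3 N (contact force between anything else and reader above 3 N).
It fails at once if the glass bottle, the vial, the dish or the pen moved by more than 25 mm (distance of any of reagent, vial, dish, pen from where it was at the start of the episode above 0.025 m).
It fails at once if the glass bottle or the vial tipped over (angle between any of reagent, vial's own z axis and vertical above 0.5 rad).
It also fails if it takes over 72 s, if anything falls off the work surface, if the arm or the gripper's body presses on something with over 40 N, if the wrist force passes 120 N, or if a joint passes its speed limit or range.

### The arm

A 6-joint arm with a two-finger parallel gripper is mounted at the origin on the work surface. World frame = base frame: x ahead of the robot, y to its left, z up, the work surface at z = 0. Lengths are in mm, angles in rad, forces in N, time in s.
With the tool pointing down it reaches from about 300 to 750 mm from the base axis. Payload 8.5 kg.
Tool frame: the origin (TCP) lies on the centre line of the jaws, within the pads' length; the fingertips stand 19 mm ahead of it and the grasp point (between the pads) is the TCP; z points along the fingers, y is the line along which they close (so a half turn about z gives the same grasp; the last joint's range is limited). The gripper opens to 85 mm and grips with 20 to 120 N. Pads are 22 mm wide; open, the fingers measure 114 mm over their backs; the gripper's body (76 mm by 85 mm) begins 54 mm behind the grasp point. The pads swing forward as they close: fully open they stand 13 mm farther back than shut.
Start: joints at [1.046, 0.381, 1.297, -0, 1.464, -0.215], TCP at [167.669, 523.801, 250.322] pointing down, gripper open.
Joint ranges: [-3.11, 3.11], [-0.89, 2.33], [0.22, 2.48], [-1.42, 4.56], [0.17, 2.85], [-2.88, 2.88]. Speed limits (rad/s): [2.39, 2.39, 3.14, 3.14, 3.14, 3.14].

### API

Orientations are given as a unit quaternion [w, x, y, z].
In Python, from rig import arm, eyes, job gives the robot as it stands.
- The arm moves only by the tool servo_tool, never from a script. Its argument "increments" is a list of rows, each an object of numbers: "gripper": the opening, from -1 (shut) to 1 (fully open); "tx", "ty", "tz": the shift along the tool's x, y, z in units of 1000 mm (1.0 is 1000 mm); "spin": the turn about the tool's z in units of pi/2 rad (1.0 is pi/2 rad). A call has exactly 8 rows; each row is the pose to reach, as a shift and turn from the pose commanded when the call began, along the tool's axes at that moment; what a row does not reach only later rows make up. A row lasts 1/10 s, in which the tool goes at most 50 mm and 8.59 degrees, less where a joint would pass 70% of its speed; a pose out of reach is approached as far as the arm can. A call with a number of a shift or a turn outside -1 to 1 is refused whole. A call with a gripper value outside its range is refused whole. The fingers move at their own pace and stop on an object; "squeeze" is the grip in N (left out, the last holds). Time passes only in rows, so rows that repeat a pose let the fingers close, or fill a call up. It gives the time, the measured TCP pose, the force, the opening and the grip force at its end, in the units of the state.
- arm.get_obs(): the state, without advancing time (a new reading comes with each control period).
- eyes.snapshot(name): name is "scene" or "side" or "wrist"; returns a dict with "img" (384x512x3 uint8, red, green, blue), "fx", "fy", "cx", "cy" (pixels), "distortion" ([k1, k2, p1, p2, k3] as OpenCV has them; the pictures are not rectified), "pose" (4x4, takes a point from camera to world coordinates). Camera axes: x right, y down, z forward; pixel columns grow to the right and rows downward; lengths in mm; the calibration is good to about 2 mm. A picture is of the moment at which its call begins. There is no depth.
- job.sign_off(): hands the job in; it is judged then, once.
Trained networks look in a picture, given as the dict that the camera call returned (one of the last four; its "shot" number tells which), for a name from the list of things; names that differ only in an ending like _2 or _b are one class to them, and where a whole thing is asked for, a point or a joint stands for the part that bears it (a point fixed in the world has none). Each returns a list of dicts, best first, with "confidence" (0 to 1); they miss things now and then, are a little off and sometimes report something else, mostly with a low value. They report only what shows in the picture. A call takes as long as a camera call. They do not tell look-alikes from the thing itself.
- eyes.look_for(picture, thing): "at" ([x, y, z] in mm, in world coordinates, good to about 4 mm: the middle of the surface that is visible of it).
The state is a dict: "t": time; "q": joint angles; "joint_velocities": joint speeds; "joint_torque": joint torques, N m; "tool_pos": TCP position; "orientation": TCP orientation; "contact_force": force on the tool from outside, world axes, zero at the start; "torque": the same for the moment, N m; "opening": opening from 0.0 (shut) to 1.0 (fully open); "grasp_force": force on a finger pad.
Only numpy, scipy, OpenCV 4.12 (cv2) and the standard library are available. Lean on these libraries where they do the work, as an engineer would, in place of code of your own. Each camera call takes 0.05 s, during which the arm holds its last target. There are 200 camera calls.

## Working session

There is one attempt and no reset: what is moved stays moved. The work goes in short steps, Python scripts to look and compute and a tool call to move; the robot and the scene stay as the last step left them, time stands still between calls to the robot, and variables do not carry over. Pictures are saved under pics/ and viewed, at most 10 in all, crops included, and the job is handed in when it is done.

Besides the shell and the picture viewer there is one more tool, called after ">>>" as name(argument=value, ...), one argument or row to a line, values as JSON. servo_tool: Moves the arm, as the interface text tells. Shifts and turns lie within -1 to 1; 1 stands for 1000 mm of shift or pi/2 rad of turn. Its arguments: {"type":"object","properties":{"increments":{"type":"array"},"squeeze":{"type":"number"}},"required":["increments"]}

```bash
mkdir -p pics; ls
python3 - <<'E'
from rig import arm, eyes, job
import cv2, numpy as np
ims=[]
for n in ["scene","side"]:
    s=eyes.snapshot(n); cv2.imwrite(f"pics/{n}0.png",s["img"][...,::-1])
    print(n,s["fx"],s["cx"],s["cy"],s["distortion"],np.round(s["pose"],3).tolist())
    for t in ["station","pan","reader","jar_a","reagent","vial","dish","pen"]:
        print(t,[(np.round(d["at"]).tolist(),round(d["confidence"],2)) for d in eyes.look_for(s,t)])
o=arm.get_obs();print(o)
E
```

```text
pics
scene 416.48310452712053 258.1491945131295 190.76042564996712 [-0.11109945  0.          0.          0.          0.        ] [[-0.158, 0.789, -0.594, 1365.165], [0.987, 0.118, -0.107, 177.07], [-0.014, -0.603, -0.798, 1250.45], [0.0, 0.0, 0.0, 1.0]]
station [([659.0, -18.0, 62.0], 0.67)]
pan [([641.0, -36.0, 60.0], 0.8)]
reader [([768.0, 72.0, 280.0], 0.76)]
jar_a [([458.0, 10.0, 141.0], 0.83), ([604.0, -193.0, 142.0], 0.82), ([295.0, -197.0, 88.0], 0.74), ([661.0, 164.0, 141.0], 0.7)]
reagent [([400.0, 468.0, 110.0], 0.76)]
vial []
dish [([433.0, -207.0, 72.0], 0.68)]
pen []
side 495.78393490126837 258.18864937045646 194.1996101682776 [-0.04962114  0.          0.          0.          0.        ] [[0.871, -0.361, 0.333, 2.907], [-0.491, -0.652, 0.579, -813.452], [0.008, -0.667, -0.745, 1149.276], [0.0, 0.0, 0.0, 1.0]]
station [([584.0, -80.0, 58.0], 0.72)]
pan [([617.0, -26.0, 60.0], 0.7)]
reader [([669.0, 10.0, 273.0], 0.69)]
jar_a [([426.0, -24.0, 143.0], 0.73), ([574.0, -220.0, 143.0], 0.62), ([632.0, 135.0, 138.0], 0.61)]
reagent [([364.0, 452.0, 96.0], 0.71)]
vial [([446.0, 196.0, 100.0], 0.45)]
dish [([427.0, -212.0, 70.0], 0.89)]
pen [([328.0, -434.0, 10.0], 0.69)]
{'t': 0.9, 'q': array([ 1.04568803e+00,  3.80574800e-01,  1.29742134e+00,  2.12006409e-05,
        1.46361079e+00, -2.15309436e-01]), 'joint_velocities': array([-0.00033763, -0.00036621, -0.00092854,  0.00088131,  0.00054623,
        0.00099715]), 'joint_torque': array([ 3.03040097e-04, -4.48303485e+01, -2.31471956e+01, -9.67951564e-05,
        3.67578159e-04,  3.23889208e-05]), 'tool_pos': array([167.66376039, 523.78989509, 250.32873204]), 'orientation': array([-1.24079926e-05,  1.54281856e-01,  9.88026877e-01, -2.84097858e-06]), 'contact_force': array([ 0.09528305,  0.23873731, -0.31874946]), 'torque': array([-0.00648032,  0.01775798,  0.03494811]), 'grasp_force': 0.0, 'opening': 0.9993964384676144}
```

View pics/scene0.png

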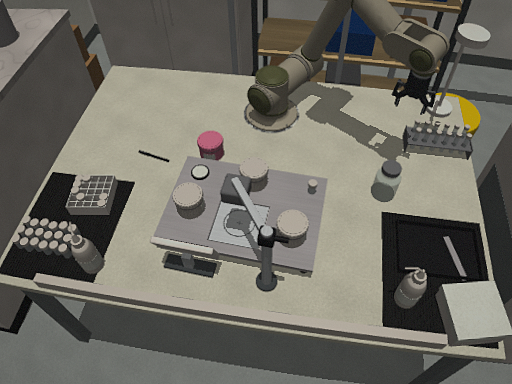

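View pics/side0.png

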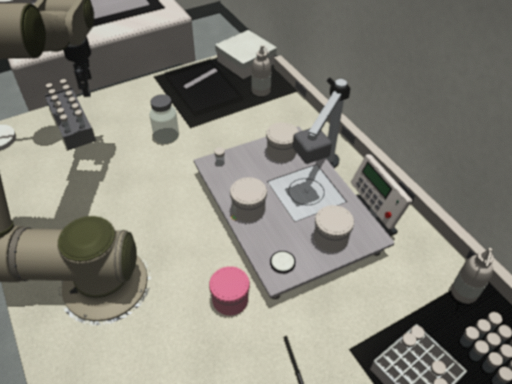

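```bash
cat > h.py <<'E'
import numpy as np, cv2
def cam(s):
    K=np.array([[s["fx"],0,s["cx"]],[0,s["fy"],s["cy"]],[0,0,1.]]); W=np.linalg.inv(np.array(s["pose"])); return K,np.array(s["distortion"],float),W
def proj(s,P):
    K,D,W=cam(s); P=np.asarray(P,float).reshape(-1,3)
    return cv2.projectPoints(P,cv2.Rodrigues(W[:3,:3])[0],W[:3,3],K,D)[0][:,0]
X0,Y0,N=300,-320,640   # col=(Y0+N-y)*k (left = +y), row=(X0+N-x)*k  -> robot at the bottom
def top(s,z,k=2):
    r,c=np.mgrid[0:N*k,0:N*k]; P=np.stack([X0+N-r/k,Y0+N-c/k,0*r+z],-1)
    m=proj(s,P).reshape(N*k,N*k,2).astype(np.float32)
    return cv2.remap(s["img"][...,::-1].copy(),m[...,0],m[...,1],cv2.INTER_CUBIC)
def w(c,r,k=2): return X0+N-r/k, Y0+N-c/k
E
python3 - <<'E'
from rig import eyes
from h import *
out=[]
for n in ["scene","side"]:
    s=eyes.snapshot(n)
    t=top(s,142); g=cv2.cvtColor(t,cv2.COLOR_BGR2GRAY)
    C=cv2.HoughCircles(cv2.GaussianBlur(g,(0,0),2),cv2.HOUGH_GRADIENT_ALT,1.5,150,200,0.6,minRadius=85,maxRadius=115)
    if C is not None:
        for c,r,R in C[0][:8]: print(n,np.round(w(c,r),1),R/2)
    out.append(cv2.resize(top(s,60)[::1],(400,400),interpolation=cv2.INTER_AREA))
    np.save(f"{n}.npy",s["img"])
cv2.imwrite("pics/top0.png",np.hstack(out))
E
```

```text
Traceback (most recent call last):
cv2.error: OpenCV(4.12.0) /io/opencv/modules/imgproc/src/hough.cpp:2324: error: (-211:One of the arguments' values is out of range) when using HOUGH_GRADIENT_ALT method, param2 parameter must be smaller than 1.0 in function 'HoughCircles'
```

Run:
```python
from rig import eyes
from h import *
out=[]
for n in ["scene","side"]:
    s=eyes.snapshot(n)
    t=top(s,142); g=cv2.cvtColor(t,cv2.COLOR_BGR2GRAY)
    C=cv2.HoughCircles(cv2.GaussianBlur(g,(0,0),2),cv2.HOUGH_GRADIENT_ALT,1.5,150,param1=150,param2=0.5,minRadius=85,maxRadius=115)
    if C is not None:
        for c in C[0][:8]: print(n,np.round(w(c[0],c[1]),1),c[2]/2)
    out.append(cv2.resize(top(s,60),(400,400),interpolation=cv2.INTER_AREA))
    out.append(cv2.resize(t,(400,400),interpolation=cv2.INTER_AREA))
cv2.imwrite("pics/top0.png",cv2.resize(np.vstack([np.hstack(out[::2]),np.hstack(out[1::2])]),(600,600)))
cv2.imwrite("pics/top60.png",np.hstack(out[::2]))
```

```text
scene [667.8 -12.2] 51.973694
```

View pics/top60.png

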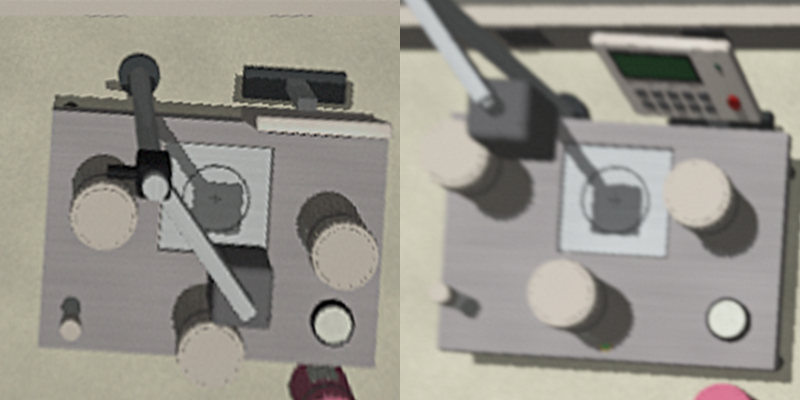

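```bash
cat >> h.py <<'E'
def capfit(s,xy,z=142,R=50,span=8,arc=1.7):
    g=cv2.GaussianBlur(cv2.cvtColor(s["img"],cv2.COLOR_RGB2GRAY),(0,0),.6).astype(np.float32); c=np.array(s["pose"])[:2,3]
    x,y=xy
    for st in (span,2.,.5):
        best=(-1e9,)
        for dx in np.linspace(-4,4,9)*st/2:
            for dy in np.linspace(-4,4,9)*st/2:
                a0=np.arctan2(y-c[1],x-c[0]); a=np.linspace(a0-arc,a0+arc,60)
                v=[]
                for r in (R-5,R-3,R+3,R+5):
                    m=proj(s,np.c_[x+dx+r*np.cos(a),y+dy+r*np.sin(a),0*a+z]).astype(np.float32)
                    v.append(cv2.remap(g,m[None,:,0].copy(),m[None,:,1].copy(),cv2.INTER_LINEAR)[0])
                sc=np.minimum(v[0]+v[1]-v[2]-v[3],120).mean()
                if sc>best[0]: best=(sc,x+dx,y+dy)
        x,y=best[1:]
    return round(x,1),round(y,1),round(float(best[0]),1)
E
python3 - <<'E'
from rig import eyes
from h import *
for n in ["scene","side"]:
    s=eyes.snapshot(n)
    for d in eyes.look_for(s,"jar_a"):
        if d["at"][2]>120: print(n,capfit(s,d["at"][:2]))
    # pan: bright area on the deck plane
    t=top(s,60); hsv=cv2.cvtColor(t,cv2.COLOR_BGR2LAB)
    r0,c0=int((940-621)*2),int((320+26)*2)
    sub=t[r0-220:r0+220,c0-220:c0+220]; g=sub.min(2); m=(g>np.percentile(g,0)+0)&(g>165)&(np.ptp(sub.astype(int),axis=2)<22)
    m=cv2.morphologyEx(m.astype(np.uint8),cv2.MORPH_OPEN,np.ones((5,5)))
    k,lab,st,ce=cv2.connectedComponentsWithStats(m); i=1+st[1:,4].argmax()
    p=np.argwhere(lab==i)[:,::-1].astype(np.float32)
    (c,r),sz,ang=cv2.minAreaRect(p); print("pan",w(c+c0-220,r+r0-220),np.array(sz)/2,ang, np.percentile(g,[50,90]))
E
```

```text
scene (np.float64(587.4), np.float64(-203.1), 38.7)
scene (np.float64(647.0), np.float64(155.1), 49.1)
pan (628.3142547607422, -38.546913146972656) [139.98806763 155.17306519] 3.298143148422241 [136. 173.]
side (np.float64(435.6), np.float64(-4.0), 47.4)
side (np.float64(583.0), np.float64(-206.6), 32.2)
side (np.float64(612.4), np.float64(135.0), 18.6)
pan (617.796745300293, -38.724761962890625) [196.57504272 170.36653137] 2.7543742656707764 [162. 201.]
```

```bash
cat >> h.py <<'E'
def panfit(ss,z=60):
    from scipy.optimize import minimize
    G=[cv2.GaussianBlur(cv2.cvtColor(s["img"],cv2.COLOR_RGB2GRAY),(0,0),1.).astype(np.float32) for s in ss]
    u=np.linspace(-75,75,60)
    def f(p,each=False):
        R=np.array([[np.cos(p[2]),-np.sin(p[2])],[np.sin(p[2]),np.cos(p[2])]]); out=[]
        for s,g in zip(ss,G):
            v=[]
            for d in (82,90):
                q=np.r_[np.c_[u,0*u+d],np.c_[u,0*u-d],np.c_[0*u+d,u],np.c_[0*u-d,u]]@R.T+p[:2]
                m=proj(s,np.c_[q,0*q[:,0]+z]).astype(np.float32)
                v.append(cv2.remap(g,m[None,:,0].copy(),m[None,:,1].copy(),cv2.INTER_LINEAR)[0])
            out.append(np.clip(v[0]-v[1],-30,60).mean())
        return -np.mean(out)
    best=min((minimize(f,[x,y,a],method="Nelder-Mead",options=dict(initial_simplex=[[x,y,a],[x+4,y,a],[x,y+4,a],[x,y,a+.03]])) for x in(617,621,625) for y in(-30,-26,-22) for a in (-.06,)),key=lambda r:r.fun)
    return np.round(best.x,3),best.fun
E
python3 - <<'E'
from rig import eyes
from h import *
a=eyes.snapshot("scene");b=eyes.snapshot("side")
print(panfit([a]),panfit([b]),panfit([a,b]))
print(capfit(a,(440,-4)),capfit(b,(440,-4)),capfit(b,(647,155),span=2,arc=2.6))
for n,s in (("scene",a),("side",b)):
    for t in ["vial","reagent","dish","pen"]: print(n,t,[np.round(d["at"]).tolist() for d in eyes.look_for(s,t)][:1])
E
```

```text
(array([ 6.21514e+02, -2.19710e+01, -6.30000e-02]), np.float64(-16.447521209716797)) (array([ 6.18332e+02, -2.59600e+01, -6.20000e-02]), np.float64(-23.68697166442871)) (array([ 6.19515e+02, -2.33510e+01, -5.60000e-02]), np.float64(-18.52813148498535))
(np.float64(451.8), np.float64(-3.2), 12.6) (np.float64(435.8), np.float64(-4.0), 47.1) (np.float64(643.0), np.float64(152.0), 26.5)
scene vial [[460.0, 210.0, 111.0]]
scene reagent [[397.0, 471.0, 105.0]]
scene dish [[429.0, -207.0, 71.0]]
scene pen [[330.0, -442.0, 10.0]]
side vial [[447.0, 197.0, 100.0]]
side reagent [[364.0, 448.0, 95.0]]
side dish [[422.0, -210.0, 70.0]]
side pen [[327.0, -438.0, 10.0]]
```

Run:
```python
from rig import eyes,arm
from h import *
o=arm.get_obs();T=o["tool_pos"];out=[]
for n,c in (("scene",(335,0,512,120)),("side",(20,0,180,120))):
    s=eyes.snapshot(n);k=5 if n=="side" else 4.5
    im=cv2.resize(s["img"][c[1]:c[3],c[0]:c[2],::-1],None,fx=k,fy=k,interpolation=cv2.INTER_CUBIC)
    R=np.array(s["pose"])[:3,:3];u=R[:,0].copy();u[2]=0;u/=np.linalg.norm(u)
    for h in range(0,301,50):
        q=(proj(s,[T+[0,0,h]-50*u,T+[0,0,h]+50*u])-[c[0],c[1]])*k
        cv2.line(im,q[0].astype(int).tolist(),q[1].astype(int).tolist(),(0,0,255),1)
    out.append(cv2.resize(im,(800,int(im.shape[0]*800/im.shape[1])))[:600] if 0 else im)
h=max(i.shape[0] for i in out)
o=np.hstack([cv2.copyMakeBorder(i,0,h-i.shape[0],0,0,cv2.BORDER_CONSTANT) for i in out]);f=800/o.shape[1]
cv2.imwrite("pics/arm.png",cv2.resize(o,None,fx=f,fy=f));print(o.shape)
```

```text
(600, 1596, 3)
```

View pics/arm.png

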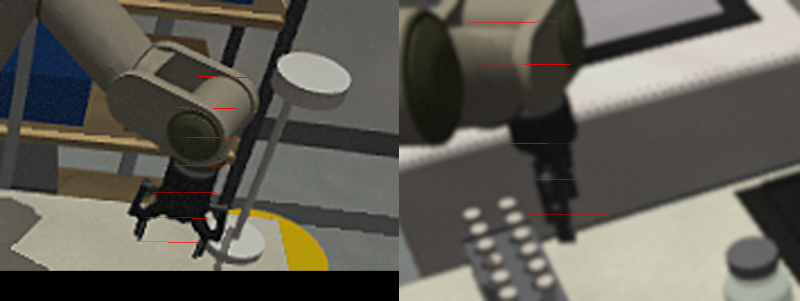

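>>> servo_tool(
  increments=[
    {"gripper":1,"tx":-0.288,"ty":-0.447,"tz":0,"spin":0.873},
    {"gripper":1,"tx":-0.288,"ty":-0.447,"tz":0,"spin":0.873},
    {"gripper":1,"tx":-0.288,"ty":-0.447,"tz":0,"spin":0.873},
    {"gripper":1,"tx":-0.288,"ty":-0.447,"tz":0,"spin":0.873},
    {"gripper":1,"tx":-0.288,"ty":-0.447,"tz":0,"spin":0.873},
    {"gripper":1,"tx":-0.288,"ty":-0.447,"tz":0,"spin":0.873},
    {"gripper":1,"tx":-0.288,"ty":-0.447,"tz":0,"spin":0.873},
    {"gripper":1,"tx":-0.288,"ty":-0.447,"tz":0,"spin":0.873},
  ],
)

```text
t: 2.65
tool_pos: [271.1, 137.3, 250.6]
orientation: [0.0, 0.685, 0.728, 0.0]
contact_force: [1.7, 0.4, -1.1]
opening: 0.999
grasp_force: 0.0
```

```bash
cat > g.py <<'E'
import sys,numpy as np
from scipy.spatial.transform import Rotation as R
from rig import arm
o=arm.get_obs();q=o["orientation"];M=R.from_quat([*q[1:],q[0]]).as_matrix()
ay=np.degrees(np.arctan2(M[1,1],M[0,1]))
print("t",round(o["t"],2),"tcp",np.round(o["tool_pos"],1),"yang",round(ay,2),"tilt",round(float(M[2,2]),4),"F",np.round(o["contact_force"],2),"M",np.round(o["torque"],2),"q",np.round(o["q"],2))
a=[float(v) for v in sys.argv[1:]]
if a:
    d=M.T@(np.array(a[:3])-o["tool_pos"])/1000
    print("inc",np.round(d,4),"spin",round(-((a[3]-ay+180)%360-180)/90,4) if len(a)>3 else 0)
E
python3 g.py 306 10 250 -6.4
```

```text
t 2.65 tcp [271.1 137.3 250.6] yang 3.46 tilt -1.0 F [ 1.72  0.37 -1.11] M [-0.   -0.05 -0.01] q [ 0.07 -0.07  1.86 -0.    1.35  0.01]
inc [-0.1292  0.0272  0.0006] spin 0.1095
```

>>> servo_tool(
  increments=[
    {"gripper":1,"tx":-0.045,"ty":0.009,"tz":0,"spin":0.06},
    {"gripper":1,"tx":-0.09,"ty":0.018,"tz":0.0,"spin":0.11},
    {"gripper":1,"tx":-0.129,"ty":0.027,"tz":0.01,"spin":0.11},
    {"gripper":1,"tx":-0.129,"ty":0.027,"tz":0.04,"spin":0.11},
    {"gripper":1,"tx":-0.129,"ty":0.027,"tz":0.08,"spin":0.11},
    {"gripper":1,"tx":-0.129,"ty":0.027,"tz":0.12,"spin":0.11},
    {"gripper":1,"tx":-0.129,"ty":0.027,"tz":0.15,"spin":0.11},
    {"gripper":1,"tx":-0.129,"ty":0.027,"tz":0.15,"spin":0.11},
  ],
)

```text
t: 3.45
tool_pos: [305.2, 12.5, 98.4]
orientation: [-0.003, 0.744, 0.668, -0.002]
contact_force: [-0.1, 0.1, 0.5]
opening: 0.997
grasp_force: 0.0
```

```bash
python3 g.py 320 8.5 100 -6.4
```

```text
t 3.45 tcp [305.2  12.5  98.4] yang -6.16 tilt -1.0 F [-0.13  0.07  0.49] M [-0.02  0.    0.05] q [-0.35  0.2   2.15 -0.    0.8  -0.25]
inc [-0.0024  0.0151 -0.0017] spin 0.0027
```

>>> servo_tool(
  increments=[
    {"gripper":1,"tx":-0.002,"ty":0.004},
    {"gripper":1,"tx":-0.0024,"ty":0.008},
    {"gripper":1,"tx":-0.0024,"ty":0.011},
    {"gripper":1,"tx":-0.0024,"ty":0.014},
    {"gripper":1,"tx":-0.0024,"ty":0.017},
    {"gripper":1,"tx":-0.0024,"ty":0.02},
    {"gripper":1,"tx":-0.0024,"ty":0.023},
    {"gripper":1,"tx":-0.0024,"ty":0.026},
  ],
)

```text
$.increments[0]: bad value
```

```bash
python3 g.py
python3 - <<'E'
from rig import eyes
from h import *
b=eyes.snapshot("side");print(capfit(b,(436,-4),span=3))
E
```

```text
t 3.45 tcp [305.2  12.5  98.4] yang -6.16 tilt -1.0 F [-0.13  0.07  0.49] M [-0.02  0.    0.05] q [-0.35  0.2   2.15 -0.    0.8  -0.25]
(np.float64(435.0), np.float64(-3.2), 54.5)
```

Rows need every field.

>>> servo_tool(
  increments=[
    {"gripper":1,"tx":-0.002,"ty":0.004,"tz":0,"spin":0},
    {"gripper":1,"tx":-0.0024,"ty":0.008,"tz":0,"spin":0},
    {"gripper":1,"tx":-0.0024,"ty":0.011,"tz":0,"spin":0},
    {"gripper":1,"tx":-0.0024,"ty":0.014,"tz":0,"spin":0},
    {"gripper":1,"tx":-0.0024,"ty":0.017,"tz":0,"spin":0},
    {"gripper":1,"tx":-0.0024,"ty":0.02,"tz":0,"spin":0},
    {"gripper":1,"tx":-0.0024,"ty":0.023,"tz":0,"spin":0},
    {"gripper":1,"tx":-0.0024,"ty":0.026,"tz":0,"spin":0},
  ],
)

```text
t: 4.3
tool_pos: [332.3, 7.0, 101.1]
orientation: [0.001, 0.744, 0.668, 0.0]
contact_force: [-7.0, 0.9, 10.3]
opening: 1.0
grasp_force: 6.0
```

```bash
python3 g.py
python3 - <<'E'
from rig import eyes
from h import *
b=eyes.snapshot("side");print(capfit(b,(436,-4),span=3))
E
```

```text
t 4.3 tcp [332.3   7.  101.1] yang -6.12 tilt -1.0 F [-7.    0.91 10.29] M [ 0.01  0.02 -0.01] q [-0.34  0.23  2.09 -0.    0.83 -0.23]
(np.float64(427.5), np.float64(-1.5), 19.5)
```

Run:
```python
from rig import eyes
from h import *
out=[]
for n,c in (("side",(150,100,350,260)),("scene",(190,100,350,260))):
    s=eyes.snapshot(n)["img"][c[1]:c[3],c[0]:c[2],::-1]
    out.append(cv2.resize(s,(400,int(400*s.shape[0]/s.shape[1])),interpolation=cv2.INTER_CUBIC)[:320])
cv2.imwrite("pics/c1.png",np.hstack(out))
```

```text
(no output)
```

View pics/c1.png

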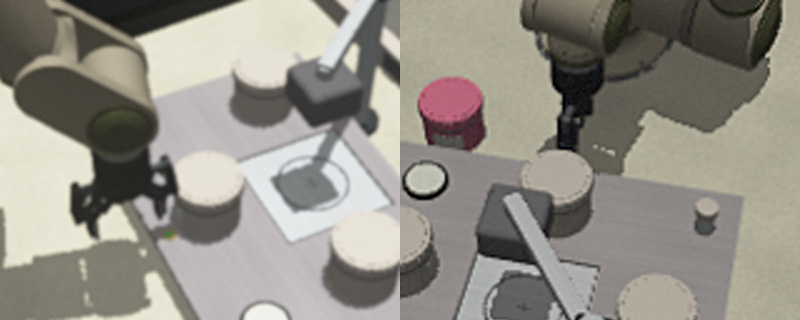

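>>> servo_tool(
  increments=[
    {"gripper":1,"tx":0,"ty":-0.005,"tz":0,"spin":0.002},
    {"gripper":1,"tx":0,"ty":-0.01,"tz":0,"spin":0.002},
    {"gripper":1,"tx":0,"ty":-0.015,"tz":0,"spin":0.002},
    {"gripper":1,"tx":0,"ty":-0.015,"tz":0.005,"spin":0.002},
    {"gripper":1,"tx":0,"ty":-0.015,"tz":0.01,"spin":0.002},
    {"gripper":1,"tx":0,"ty":-0.015,"tz":0.014,"spin":0.002},
    {"gripper":1,"tx":0,"ty":-0.015,"tz":0.014,"spin":0.002},
    {"gripper":1,"tx":0,"ty":-0.015,"tz":0.014,"spin":0.002},
  ],
)

```text
t: 5.25
tool_pos: [317.3, 8.5, 86.2]
orientation: [-0.0, 0.745, 0.667, -0.0]
contact_force: [-0.3, -0.4, 0.9]
opening: 1.001
grasp_force: 0.0
```

```bash
python3 g.py
python3 - <<'E'
from rig import eyes
from h import *
b=eyes.snapshot("side");print(capfit(b,(436,-4),span=3))
E
```

```text
t 5.25 tcp [317.3   8.5  86.2] yang -6.32 tilt -1.0 F [-0.35 -0.41  0.92] M [-0.01  0.03 -0.02] q [-0.35  0.25  2.14  0.    0.75 -0.24]
(np.float64(447.0), np.float64(-5.0), 36.7)
```

>>> servo_tool(
  increments=[
    {"gripper":1,"tx":0,"ty":0.005,"tz":0,"spin":0},
    {"gripper":1,"tx":0,"ty":0.01,"tz":0,"spin":0},
    {"gripper":1,"tx":0,"ty":0.013,"tz":0,"spin":0},
    {"gripper":1,"tx":0,"ty":0.015,"tz":0,"spin":0},
    {"gripper":1,"tx":0,"ty":0.017,"tz":0,"spin":0},
    {"gripper":1,"tx":0,"ty":0.019,"tz":0,"spin":0},
    {"gripper":1,"tx":0,"ty":0.021,"tz":0,"spin":0},
    {"gripper":1,"tx":0,"ty":0.023,"tz":0,"spin":0},
  ],
)

```text
t: 6.1
tool_pos: [340.3, 6.0, 86.3]
orientation: [-0.0, 0.745, 0.667, -0.0]
contact_force: [-0.3, -0.9, -0.9]
opening: 1.002
grasp_force: 0.0
```

```bash
python3 g.py
python3 - <<'E'
from rig import eyes
from h import *
b=eyes.snapshot("side");print(capfit(b,(449,-5),span=2))
E
```

```text
t 6.1 tcp [340.3   6.   86.3] yang -6.32 tilt -1.0 F [-0.32 -0.86 -0.88] M [0.04 0.09 0.06] q [-0.33  0.28  2.09 -0.    0.78 -0.22]
(np.float64(458.0), np.float64(-6.8), 47.7)
```

>>> servo_tool(
  increments=[
    {"gripper":1,"tx":0,"ty":0.001,"tz":0,"spin":0},
    {"gripper":1,"tx":0,"ty":0.002,"tz":0,"spin":0},
    {"gripper":1,"tx":0,"ty":0.003,"tz":0,"spin":0},
    {"gripper":1,"tx":0,"ty":0.004,"tz":0,"spin":0},
    {"gripper":1,"tx":0,"ty":0.005,"tz":0,"spin":0},
    {"gripper":1,"tx":0,"ty":0.006,"tz":0,"spin":0},
    {"gripper":1,"tx":0,"ty":0.007,"tz":0,"spin":0},
    {"gripper":1,"tx":0,"ty":0.008,"tz":0,"spin":0},
  ],
)

```text
t: 6.95
tool_pos: [348.2, 5.1, 86.3]
orientation: [-0.0, 0.745, 0.667, -0.0]
contact_force: [-1.3, -0.6, 0.5]
opening: 0.998
grasp_force: 0.0
```

```bash
python3 g.py
python3 - <<'E'
from rig import eyes
from h import *
b=eyes.snapshot("side");print(capfit(b,(460,-7),span=2))
E
```

```text
t 6.95 tcp [348.2   5.1  86.3] yang -6.32 tilt -1.0 F [-1.27 -0.6   0.47] M [0.06 0.1  0.04] q [-0.33  0.29  2.07 -0.    0.79 -0.22]
(np.float64(468.0), np.float64(-7.5), 49.9)
```

```bash
python3 g.py 560 -335 190 79
```

```text
t 7.0 tcp [348.4   5.   86.3] yang -6.32 tilt -1.0 F [-0.27  1.41  0.57] M [0.03 0.07 0.  ] q [-0.33  0.29  2.07  0.    0.79 -0.22]
inc [-0.3147  0.2478 -0.1036] spin -0.948
```

>>> servo_tool(
  increments=[
    {"gripper":1,"tx":0,"ty":-0.015,"tz":-0.01,"spin":0},
    {"gripper":1,"tx":0,"ty":-0.015,"tz":-0.055,"spin":0},
    {"gripper":1,"tx":0,"ty":-0.015,"tz":-0.104,"spin":0},
    {"gripper":1,"tx":-0.04,"ty":0.013,"tz":-0.104,"spin":-0.09},
    {"gripper":1,"tx":-0.08,"ty":0.043,"tz":-0.104,"spin":-0.18},
    {"gripper":1,"tx":-0.12,"ty":0.073,"tz":-0.104,"spin":-0.27},
    {"gripper":1,"tx":-0.16,"ty":0.103,"tz":-0.104,"spin":-0.36},
    {"gripper":1,"tx":-0.2,"ty":0.133,"tz":-0.104,"spin":-0.45},
  ],
)

```text
t: 7.8
tool_pos: [456.6, -206.1, 190.3]
orientation: [0.0, 0.466, 0.885, 0.0]
contact_force: [1.2, 0.2, 0.4]
opening: 0.998
grasp_force: 0.0
```

```bash
python3 g.py 560 -335 190 79
```

```text
t 7.8 tcp [ 456.6 -206.1  190.3] yang 34.49 tilt -1.0 F [1.19 0.21 0.36] M [ 0.03  0.01 -0.  ] q [-0.66  0.35  1.53  0.    1.26 -1.26]
inc [-0.1648  0.0122  0.0004] spin -0.4945
```

>>> servo_tool(
  increments=[
    {"gripper":1,"tx":-0.04,"ty":0.003,"tz":0,"spin":-0.09},
    {"gripper":1,"tx":-0.08,"ty":0.006,"tz":0,"spin":-0.18},
    {"gripper":1,"tx":-0.12,"ty":0.009,"tz":0,"spin":-0.27},
    {"gripper":1,"tx":-0.165,"ty":0.012,"tz":0,"spin":-0.36},
    {"gripper":1,"tx":-0.165,"ty":0.012,"tz":0.02,"spin":-0.45},
    {"gripper":1,"tx":-0.165,"ty":0.012,"tz":0.06,"spin":-0.495},
    {"gripper":1,"tx":-0.165,"ty":0.012,"tz":0.1,"spin":-0.495},
    {"gripper":1,"tx":-0.165,"ty":0.012,"tz":0.104,"spin":-0.495},
  ],
)

```text
t: 8.6
tool_pos: [556.6, -332.3, 81.3]
orientation: [-0.004, 0.098, 0.995, 0.003]
contact_force: [-0.1, 0.6, -0.3]
opening: 1.005
grasp_force: 0.0
```

```bash
python3 g.py
python3 - <<'E'
from rig import eyes
from h import *
b=eyes.snapshot("side");print(capfit(b,(585,-205),span=2));print(capfit(b,(468,-7.5),span=2))
b=eyes.snapshot("scene");print(capfit(b,(585,-205),span=2));print(capfit(b,(468,-7.5),span=2))
E
```

```text
t 8.6 tcp [ 556.6 -332.3   81.3] yang 78.71 tilt -1.0 F [-0.05  0.62 -0.26] M [ 0.02 -0.04 -0.04] q [-0.72  0.7   1.23 -0.    1.22 -2.09]
(np.float64(594.0), np.float64(-196.0), -9.7)
(np.float64(469.5), np.float64(-8.5), 76.7)
(np.float64(586.2), np.float64(-206.0), 94.7)
(np.float64(477.0), np.float64(-7.2), 58.2)
```

>>> servo_tool(
  increments=[
    {"gripper":1,"tx":0,"ty":0.004,"tz":0,"spin":0},
    {"gripper":1,"tx":0,"ty":0.007,"tz":0,"spin":0},
    {"gripper":1,"tx":0,"ty":0.01,"tz":0,"spin":0},
    {"gripper":1,"tx":0,"ty":0.012,"tz":0,"spin":0},
    {"gripper":1,"tx":0,"ty":0.014,"tz":0,"spin":0},
    {"gripper":1,"tx":0,"ty":0.016,"tz":0,"spin":0},
    {"gripper":1,"tx":0,"ty":0.018,"tz":0,"spin":0},
    {"gripper":1,"tx":0,"ty":0.02,"tz":0,"spin":0},
  ],
)

```text
t: 9.5
tool_pos: [562.8, -315.6, 88.1]
orientation: [0.001, 0.099, 0.995, -0.002]
contact_force: [-1.3, -7.6, 3.9]
opening: 1.0
grasp_force: 1.9
```

```bash
python3 g.py
python3 - <<'E'
from rig import eyes
from h import *
b=eyes.snapshot("scene");print(capfit(b,(586,-206),span=3))
E
```

```text
t 9.5 tcp [ 562.8 -315.6   88.1] yang 78.69 tilt -1.0 F [-1.31 -7.61  3.87] M [-0.43  0.08 -0.02] q [-0.69  0.69  1.24 -0.    1.21 -2.07]
(np.float64(588.0), np.float64(-196.2), 99.0)
```

>>> servo_tool(
  increments=[
    {"gripper":1,"tx":0,"ty":0.005,"tz":0,"spin":0},
    {"gripper":1,"tx":0,"ty":0.011,"tz":0,"spin":0},
    {"gripper":1,"tx":0,"ty":0.018,"tz":0,"spin":0},
    {"gripper":1,"tx":0,"ty":0.025,"tz":0,"spin":0},
    {"gripper":1,"tx":0,"ty":0.032,"tz":0,"spin":0},
    {"gripper":1,"tx":0,"ty":0.039,"tz":0,"spin":0},
    {"gripper":1,"tx":0,"ty":0.045,"tz":0,"spin":0},
    {"gripper":1,"tx":0,"ty":0.05,"tz":0,"spin":0},
  ],
)

```text
t: 10.35
tool_pos: [572.6, -266.1, 87.9]
orientation: [0.001, 0.098, 0.995, -0.001]
contact_force: [-1.1, -6.6, 2.9]
opening: 1.0
grasp_force: 1.9
```

```bash
python3 g.py
python3 - <<'E'
from rig import eyes
from h import *
b=eyes.snapshot("scene");print(capfit(b,(597,-147),span=3));
b=eyes.snapshot("side");print(capfit(b,(597,-147),span=3))
E
```

```text
t 10.35 tcp [ 572.6 -266.1   87.9] yang 78.71 tilt -1.0 F [-1.15 -6.59  2.87] M [-0.47  0.12 -0.06] q [-0.62  0.67  1.28 -0.    1.19 -2.  ]
(np.float64(597.8), np.float64(-143.2), 96.0)
(np.float64(590.0), np.float64(-136.0), 2.7)
```

>>> servo_tool(
  increments=[
    {"gripper":1,"tx":0,"ty":0.005,"tz":0,"spin":0},
    {"gripper":1,"tx":0,"ty":0.011,"tz":0,"spin":0},
    {"gripper":1,"tx":0,"ty":0.018,"tz":0,"spin":0},
    {"gripper":1,"tx":0,"ty":0.025,"tz":0,"spin":0},
    {"gripper":1,"tx":0,"ty":0.032,"tz":0,"spin":0},
    {"gripper":1,"tx":0,"ty":0.039,"tz":0,"spin":0},
    {"gripper":1,"tx":0,"ty":0.045,"tz":0,"spin":0},
    {"gripper":1,"tx":0,"ty":0.05,"tz":0,"spin":0},
  ],
)

```text
t: 11.25
tool_pos: [581.9, -216.5, 86.9]
orientation: [0.0, 0.098, 0.995, -0.001]
contact_force: [-1.2, -5.2, 1.4]
opening: 1.001
grasp_force: 1.8
```

```bash
python3 g.py
python3 - <<'E'
from rig import eyes
from h import *
a=eyes.snapshot("scene");print(capfit(a,(607,-93),span=3));
b=eyes.snapshot("side");print(capfit(b,(607,-93),span=3));out=[]
for s,c in ((b,(200,40,400,240)),(a,(130,80,330,280))):
    out.append(cv2.resize(s["img"][c[1]:c[3],c[0]:c[2],::-1],(400,400),interpolation=cv2.INTER_CUBIC))
cv2.imwrite("pics/c2.png",np.hstack(out))
E
```

```text
t 11.25 tcp [ 581.9 -216.5   86.9] yang 78.72 tilt -1.0 F [-1.18 -5.2   1.42] M [-0.51  0.07 -0.01] q [-0.55  0.65  1.32 -0.    1.17 -1.92]
(np.float64(607.2), np.float64(-101.5), 63.6)
(np.float64(603.8), np.float64(-82.5), 2.9)
```

View pics/c2.png

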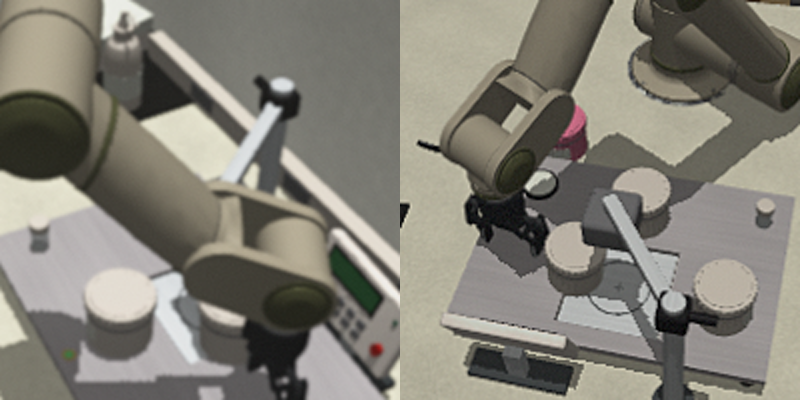

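Run:
```python
from rig import eyes
from h import *
T=np.array([581.9,-216.5])
for n,p in (("scene",(188.5,164.)),("scene",(204,164.)),("side",(350,192.5))):
    s=eyes.snapshot(n);K,D,W=cam(s);u=cv2.undistortPoints(np.array([[p]]),K,D)[0,0];P=np.array(s["pose"]);d=P[:3,:3]@[*u,1];c=P[:3,3]
    for z in (260,290,310,330,350):
        q=(c+d*(z-c[2])/d[2])[:2]-T; a=-.55;print(n,p,z,np.round(q),"lat",round(q@[-np.sin(a),np.cos(a)]),"rad",round(q@[np.cos(a),np.sin(a)]))
```

```text
scene (188.5, 164.0) 260 [-26.  27.] lat 10 rad -36
scene (188.5, 164.0) 290 [-1. 38.] lat 32 rad -21
scene (188.5, 164.0) 310 [15. 46.] lat 47 rad -11
scene (188.5, 164.0) 330 [31. 53.] lat 62 rad -1
scene (188.5, 164.0) 350 [48. 60.] lat 76 rad 9
scene (204, 164.0) 260 [-33.  76.] lat 48 rad -68
scene (204, 164.0) 290 [-8. 86.] lat 69 rad -52
scene (204, 164.0) 310 [ 8. 92.] lat 83 rad -41
scene (204, 164.0) 330 [25. 98.] lat 97 rad -30
scene (204, 164.0) 350 [ 41. 105.] lat 111 rad -20
side (350, 192.5) 260 [16. -9.] lat 1 rad 18
side (350, 192.5) 290 [ -4. -29.] lat -27 rad 11
side (350, 192.5) 310 [-18. -42.] lat -45 rad 7
side (350, 192.5) 330 [-31. -55.] lat -63 rad 2
side (350, 192.5) 350 [-44. -68.] lat -82 rad -2
```

>>> servo_tool(
  increments=[
    {"gripper":1,"tx":0,"ty":0.005,"tz":0,"spin":0},
    {"gripper":1,"tx":0,"ty":0.01,"tz":0,"spin":0},
    {"gripper":1,"tx":0,"ty":0.015,"tz":0,"spin":0},
    {"gripper":1,"tx":0,"ty":0.021,"tz":0,"spin":0},
    {"gripper":1,"tx":0,"ty":0.027,"tz":0,"spin":0},
    {"gripper":1,"tx":0,"ty":0.033,"tz":0,"spin":0},
    {"gripper":1,"tx":0,"ty":0.038,"tz":0,"spin":0},
    {"gripper":1,"tx":0,"ty":0.042,"tz":0,"spin":0},
  ],
)

```text
t: 12.3
tool_pos: [590.1, -174.4, 86.3]
orientation: [-0.0, 0.098, 0.995, 0.0]
contact_force: [-0.2, -4.0, 0.4]
opening: 1.003
grasp_force: 1.8
```

```bash
python3 g.py
python3 - <<'E'
from rig import eyes
from h import *
a=eyes.snapshot("scene")
for arc in (1.2,1.7): print(capfit(a,(615,-51),z=138,span=4,arc=arc))
b=eyes.snapshot("side");print(capfit(b,(612,-52),z=138,span=4));out=[]
for s,c in ((b,(200,40,400,240)),(a,(150,100,310,260))):
    out.append(cv2.resize(s["img"][c[1]:c[3],c[0]:c[2],::-1],(400,400),interpolation=cv2.INTER_CUBIC))
cv2.imwrite("pics/c3.png",np.hstack(out))
E
```

```text
t 12.3 tcp [ 590.1 -174.4   86.3] yang 78.75 tilt -1.0 F [-0.23 -4.    0.39] M [-0.55  0.15  0.04] q [-0.48  0.65  1.33 -0.    1.16 -1.85]
(np.float64(628.0), np.float64(-60.8), 28.5)
(np.float64(628.0), np.float64(-60.2), 31.5)
(np.float64(618.0), np.float64(-39.0), 1.6)
```

View pics/c3.png

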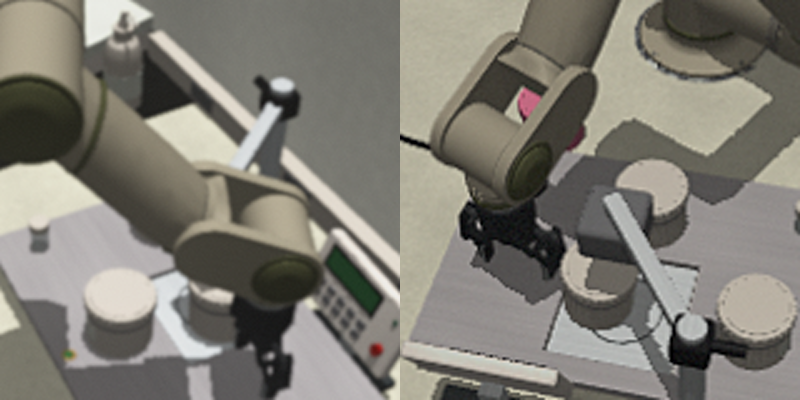

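>>> servo_tool(
  increments=[
    {"gripper":1,"tx":0,"ty":0.004,"tz":0,"spin":0},
    {"gripper":1,"tx":0,"ty":0.008,"tz":0,"spin":0},
    {"gripper":1,"tx":0,"ty":0.012,"tz":0,"spin":0},
    {"gripper":1,"tx":0,"ty":0.016,"tz":0,"spin":0},
    {"gripper":1,"tx":0,"ty":0.019,"tz":0,"spin":0},
    {"gripper":1,"tx":0,"ty":0.022,"tz":0,"spin":0},
    {"gripper":1,"tx":0,"ty":0.024,"tz":0,"spin":0},
    {"gripper":1,"tx":0,"ty":0.025,"tz":0,"spin":0},
  ],
)

```text
t: 13.2
tool_pos: [594.9, -150.1, 86.3]
orientation: [-0.0, 0.098, 0.995, 0.0]
contact_force: [-1.2, -5.2, 0.7]
opening: 1.002
grasp_force: 1.8
```

```bash
python3 g.py 590 -245 87
```

```text
t 13.2 tcp [ 594.9 -150.1   86.3] yang 78.75 tilt -1.0 F [-1.24 -5.16  0.67] M [-0.5   0.12 -0.04] q [-0.44  0.64  1.34 -0.    1.16 -1.81]
inc [-0.0137 -0.094  -0.0007] spin 0
```

>>> servo_tool(
  increments=[
    {"gripper":1,"tx":0,"ty":-0.01,"tz":0,"spin":0},
    {"gripper":1,"tx":0,"ty":-0.035,"tz":0,"spin":0},
    {"gripper":1,"tx":0,"ty":-0.07,"tz":0,"spin":0},
    {"gripper":1,"tx":0,"ty":-0.11,"tz":0,"spin":0},
    {"gripper":1,"tx":0,"ty":-0.15,"tz":0,"spin":0},
    {"gripper":1,"tx":0,"ty":-0.18,"tz":0,"spin":0},
    {"gripper":1,"tx":0,"ty":-0.2,"tz":0,"spin":0},
    {"gripper":1,"tx":0,"ty":-0.2,"tz":0,"spin":0},
  ],
)

```text
t: 14.0
tool_pos: [555.1, -348.8, 86.1]
orientation: [0.0, 0.1, 0.995, 0.0]
contact_force: [0.5, 1.0, -0.5]
opening: 1.0
grasp_force: 0.0
```

```bash
python3 g.py
python3 - <<'E'
from rig import eyes
from h import *
a=eyes.snapshot("scene");b=eyes.snapshot("side");out=[]
print(capfit(b,(618,-30),z=137,span=4),capfit(a,(620,-30),z=137,span=4,arc=1.2))
for s in (a,b):
  im=cv2.resize(s["img"][...,::-1],None,fx=4,fy=4,interpolation=cv2.INTER_CUBIC)
  c=proj(s,[[620,-24,100]])[0]*4
  th=np.linspace(0,6.3,80)
  for (r,z,col) in ((52,60,(0,255,0)),(50,137,(0,0,255)),(48,56,(255,0,0))):
    q=proj(s,np.c_[620+r*np.cos(th),-24+r*np.sin(th),0*th+z])*4
    cv2.polylines(im,[(q+1.5).astype(int)],True,col,1)
  x,y=c.astype(int);out.append(im[y-240:y+240,x-200:x+200])
cv2.imwrite("pics/c4.png",np.hstack(out))
E
```

```text
t 14.0 tcp [ 555.1 -348.8   86.1] yang 78.58 tilt -1.0 F [ 0.52  1.04 -0.46] M [-0.02 -0.   -0.02] q [-0.74  0.71  1.2   0.    1.23 -2.11]
(np.float64(614.5), np.float64(-23.5), 2.8) (np.float64(607.0), np.float64(-24.0), 16.0)
```

View pics/c4.png

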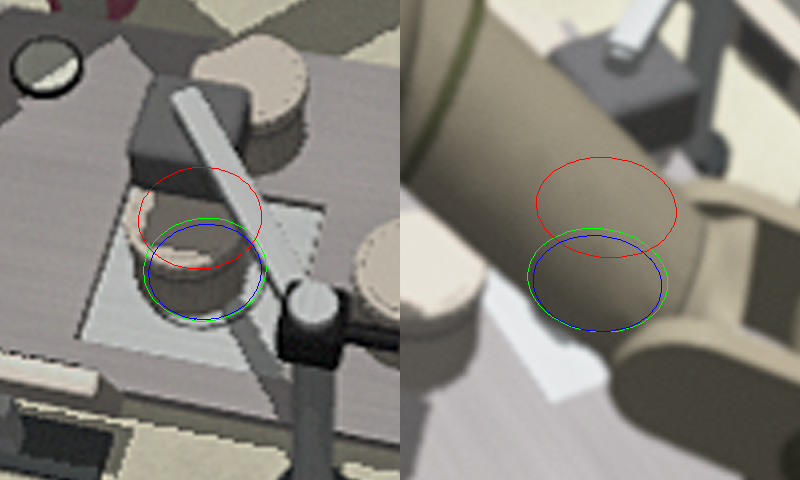

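Run:
```python
from rig import eyes
from h import *
a=eyes.snapshot("scene")
g=cv2.GaussianBlur(cv2.cvtColor(a["img"],cv2.COLOR_RGB2GRAY),(0,0),.6).astype(np.float32)
def sc(x,y,z,a0,a1,R):
    t=np.radians(np.linspace(a0,a1,50));v=[]
    for r in (R-5,R-3,R+3,R+5):
        m=proj(a,np.c_[x+r*np.cos(t),y+r*np.sin(t),0*t+z]).astype(np.float32);v.append(cv2.remap(g,m[None,:,0].copy(),m[None,:,1].copy(),cv2.INTER_LINEAR)[0])
    return (v[0]+v[1]-v[2]-v[3]).mean()
for nm,z,a0,a1,R in (("left cap",138,-150,-75,50),("cap low near",118,-80,40,50),("bottom near",56,-75,30,48)):
    for x in (614,618,622):
        l=[(abs(sc(x,y,z,a0,a1,R)),y) for y in np.arange(-46,-10,.5)];print(nm,x,max(l))
```

```text
left cap 614 (np.float32(65.73959), np.float64(-45.0))
left cap 618 (np.float32(65.90463), np.float64(-36.5))
left cap 622 (np.float32(74.41444), np.float64(-37.0))
cap low near 614 (np.float32(86.62961), np.float64(-34.0))
cap low near 618 (np.float32(55.530724), np.float64(-31.0))
cap low near 622 (np.float32(38.34174), np.float64(-38.5))
bottom near 614 (np.float32(109.44881), np.float64(-41.0))
bottom near 618 (np.float32(153.94212), np.float64(-38.0))
bottom near 622 (np.float32(145.93008), np.float64(-36.5))
```

>>> servo_tool(
  increments=[
    {"gripper":1,"tx":0,"ty":0.04,"tz":0,"spin":0},
    {"gripper":1,"tx":0,"ty":0.085,"tz":0,"spin":0},
    {"gripper":1,"tx":0,"ty":0.125,"tz":0,"spin":0},
    {"gripper":1,"tx":0,"ty":0.16,"tz":0,"spin":0},
    {"gripper":1,"tx":0,"ty":0.18,"tz":0,"spin":0},
    {"gripper":1,"tx":0,"ty":0.19,"tz":0,"spin":0},
    {"gripper":1,"tx":0,"ty":0.194,"tz":0,"spin":0},
    {"gripper":1,"tx":0,"ty":0.197,"tz":0,"spin":0},
  ],
)

```text
t: 14.95
tool_pos: [594.4, -154.0, 86.5]
orientation: [0.0, 0.098, 0.995, -0.001]
contact_force: [-1.8, -5.9, 0.4]
opening: 0.999
grasp_force: 1.3
```

>>> servo_tool(
  increments=[
    {"gripper":1,"tx":0,"ty":0.002,"tz":0,"spin":0},
    {"gripper":1,"tx":0,"ty":0.004,"tz":0,"spin":0},
    {"gripper":1,"tx":0,"ty":0.006,"tz":0,"spin":0},
    {"gripper":1,"tx":0,"ty":0.008,"tz":0,"spin":0},
    {"gripper":1,"tx":0,"ty":0.01,"tz":0,"spin":0},
    {"gripper":1,"tx":0,"ty":0.012,"tz":0,"spin":0},
    {"gripper":1,"tx":0,"ty":0.0135,"tz":0,"spin":0},
    {"gripper":1,"tx":0,"ty":0.0135,"tz":0,"spin":0},
  ],
)

```text
t: 15.75
tool_pos: [597.0, -141.0, 86.4]
orientation: [0.0, 0.099, 0.995, -0.0]
contact_force: [-1.4, -5.1, 0.0]
opening: 0.998
grasp_force: 1.3
```

```bash
python3 g.py 400 -330 250
```

```text
t 15.75 tcp [ 597.  -141.    86.4] yang 78.67 tilt -1.0 F [-1.44 -5.05  0.05] M [-0.51  0.08 -0.08] q [-0.42  0.64  1.34 -0.    1.16 -1.8 ]
inc [ 0.1559 -0.2241 -0.1636] spin 0
```

>>> servo_tool(
  increments=[
    {"gripper":1,"tx":0,"ty":-0.01,"tz":0,"spin":0},
    {"gripper":1,"tx":0,"ty":-0.04,"tz":0,"spin":0},
    {"gripper":1,"tx":0,"ty":-0.08,"tz":0,"spin":0},
    {"gripper":1,"tx":0,"ty":-0.12,"tz":0,"spin":0},
    {"gripper":1,"tx":0.02,"ty":-0.15,"tz":-0.02,"spin":0},
    {"gripper":1,"tx":0.05,"ty":-0.16,"tz":-0.06,"spin":0},
    {"gripper":1,"tx":0.08,"ty":-0.16,"tz":-0.1,"spin":0},
    {"gripper":1,"tx":0.1,"ty":-0.16,"tz":-0.14,"spin":0},
  ],
)

```text
t: 16.55
tool_pos: [465.6, -277.5, 227.4]
orientation: [-0.001, 0.099, 0.995, 0.001]
contact_force: [0.3, -0.2, -0.3]
opening: 0.999
grasp_force: 0.0
```

```bash
python3 g.py 310 -20 250
```

```text
t 16.55 tcp [ 465.6 -277.5  227.4] yang 78.66 tilt -1.0 F [ 0.28 -0.22 -0.35] M [0.   0.01 0.04] q [-0.76  0.39  1.36  0.    1.4  -2.13]
inc [ 0.2032  0.2219 -0.022 ] spin 0
```

>>> servo_tool(
  increments=[
    {"gripper":1,"tx":0.028,"ty":0.031,"tz":-0.01,"spin":0},
    {"gripper":1,"tx":0.056,"ty":0.062,"tz":-0.022,"spin":0},
    {"gripper":1,"tx":0.084,"ty":0.093,"tz":-0.022,"spin":0},
    {"gripper":1,"tx":0.112,"ty":0.124,"tz":-0.022,"spin":0},
    {"gripper":1,"tx":0.14,"ty":0.155,"tz":-0.022,"spin":0},
    {"gripper":1,"tx":0.168,"ty":0.186,"tz":-0.022,"spin":0},
    {"gripper":1,"tx":0.2,"ty":0.22,"tz":-0.022,"spin":0},
    {"gripper":1,"tx":0.2,"ty":0.22,"tz":-0.022,"spin":0},
  ],
)

```text
t: 17.35
tool_pos: [311.5, -19.4, 248.2]
orientation: [-0.0, 0.097, 0.995, 0.001]
contact_force: [-0.1, -0.0, -0.6]
opening: 1.0
grasp_force: 0.0
```

```bash
python3 g.py
python3 - <<'E'
from rig import eyes
from h import *
a=eyes.snapshot("scene");b=eyes.snapshot("side");out=[]
for n,s in (("scene",a),("side",b)):
  g=cv2.GaussianBlur(cv2.cvtColor(s["img"],cv2.COLOR_RGB2GRAY),(0,0),.6).astype(np.float32)
  def sc(x,y,z,a0,a1,R):
    t=np.radians(np.linspace(a0,a1,50));v=[]
    for r in (R-5,R-3,R+3,R+5):
        m=proj(s,np.c_[x+r*np.cos(t),y+r*np.sin(t),0*t+z]).astype(np.float32);v.append(cv2.remap(g,m[None,:,0].copy(),m[None,:,1].copy(),cv2.INTER_LINEAR)[0])
    return (v[0]+v[1]-v[2]-v[3]).mean()
  for nm,z,a0,a1,R in ((("left",138,-150,-75,50),("bottom",56,-75,30,48)) if n=="scene" else (("far",138,-60,150,50),("bottom",56,170,290,48))):
    l=[(abs(sc(x,y,z,a0,a1,R)),x,y) for y in np.arange(-46,-4,1) for x in np.arange(608,634,1)];print(n,nm,max(l))
  im=cv2.resize(s["img"][...,::-1],None,fx=4,fy=4,interpolation=cv2.INTER_CUBIC)
  c=proj(s,[[620,-25,100]])[0]*4
  th=np.linspace(0,6.3,80)
  for (r,z,col) in ((52,56,(0,255,0)),(50,138,(0,0,255)),(48,56,(255,0,0))):
    q=proj(s,np.c_[620+r*np.cos(th),-25+r*np.sin(th),0*th+z])*4
    cv2.polylines(im,[(q+1.5).astype(int)],True,col,1)
  x,y=c.astype(int);out.append(im[y-240:y+240,x-200:x+200])
cv2.imwrite("pics/c5.png",np.hstack(out))
E
```

```text
t 17.35 tcp [311.5 -19.4 248.2] yang 78.91 tilt -1.0 F [-0.11 -0.02 -0.61] M [-0.04  0.04  0.02] q [-0.45 -0.05  1.85  0.    1.34 -1.83]
scene left (np.float32(94.390076), np.int64(633), np.int64(-38))
scene bottom (np.float32(113.321754), np.int64(622), np.int64(-20))
side far (np.float32(61.12865), np.int64(608), np.int64(-35))
side bottom (np.float32(120.747246), np.int64(608), np.int64(-24))
```

View pics/c5.png

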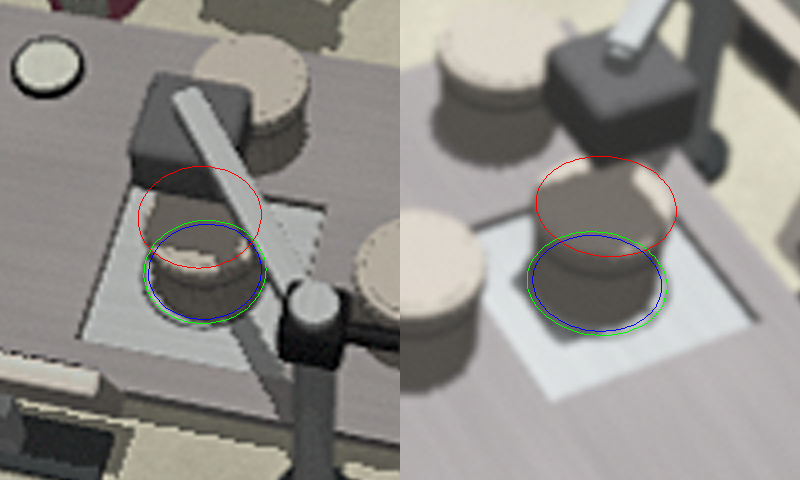

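Run:
```python
from rig import eyes
from h import *
a=-.06;R=np.array([[np.cos(a),-np.sin(a)],[np.sin(a),np.cos(a)]])
for n,off in (("side",400),("scene",0)):
  s=eyes.snapshot(n);x,y=(proj(s,[[620,-25,100]])[0]*4).astype(int)
  for c in ((-85,-85),(85,-85),(85,85),(-85,85)):
    p=R@c+[620,-25];q=proj(s,[[*p,60]])[0]*4+1.5-[x-200,y-240];print(n,c,np.round(q+[off,0]))
```

```text
side (-85, -85) [552. 398.]
side (85, -85) [756. 319.]
side (85, 85) [638. 171.]
side (-85, 85) [444. 239.]
scene (-85, -85) [135. 172.]
scene (85, -85) [ 80. 335.]
scene (85, 85) [281. 373.]
scene (-85, 85) [323. 205.]
```

```bash
python3 -c "
from rig import job
print(job.sign_off())"
```

```text
the job is handed in; nothing more can be done
None
```

The full jar was the right-hand one. It took about 5–8 N to push, against about 1 N for the front jar. By the camera images it now stands within about 4 mm of the pan centre. Both empties stand clear on the deck, the arm is touching nothing, and the job was handed in with about 17 s on the clock (no verdict came back).

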